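# Lay out the packing kit on its template tray

### The arm

A 7-joint arm with a two-finger parallel gripper is mounted at the origin on the work surface. World frame = base frame: x ahead of the robot, y to its left, z up, the work surface at z = 0. Lengths are in m, angles in rad, forces in N, time in s.
With the tool pointing down it reaches from about 0.4 to 0.9 m from the base axis. Payload 5.6 kg.
Tool frame: the origin (TCP) lies at the very end of the fingers, on their centre line; the grasp point (between the pads) lies 19 mm behind it; z points along the fingers, y is the direction in which the jaws open and shut (so a half turn about z gives the same grasp; the last joint's range is limited). The gripper opens to 92 mm and grips with 3 to 60 N. Pads are 20 mm wide; open, the fingers measure 128 mm over their backs; the gripper's body (75 mm by 189 mm) begins 69 mm behind the grasp point.
Start: joints at [1.297, 0.468, -0.012, 1.603, 0.006, 1.071, -0.056], TCP at [0.149, -0.633, 0.215] pointing down, gripper open.
Joint ranges: [-2.53, 2.53], [-0.31, 2.02], [-1.57, 1.55], [0.28, 2.44], [-1.29, 4.43], [0.15, 1.84], [-2.92, 2.92]. Speed limits (rad/s): [2.57, 2.57, 3.14, 3.14, 3.14, 3.14, 3.14].

### API

Orientations are given as [roll, pitch, yaw] about the fixed x, y, z axes, in that order (R = Rz(yaw) Ry(pitch) Rx(roll)).
In Python, from bench import bot gives the robot as it stands. Calls block until the motion is done:
- bot.reach(position, orientation): joint-space move of the TCP to a pose.
- bot.move_straight(position, rotation=None, speed=0.15, force_limit=None): straight line of the TCP; rotation=None keeps the orientation; speed is the mean speed in m/s. With force_limit (N) it stops when the force on the tool has changed by that much, and returns True; else False.
- bot.set_joints(angles): joint-space move.
- bot.move_gripper(opening, strength=None): finger opening in m; strength is the grip in N (None keeps the last); returns when the fingers have stopped.
- bot.sleep(seconds).
- bot.solve_ik(position, orientation): joint angles nearest the present ones, or None.
- bot.read_state(): the state.
- bot.snapshot(name): name is "scene" or "top" or "wrist"; returns the picture (420x560x3 uint8, red, green, blue); there is no depth.
- bot.calibration(name): a dict with "mtx" (3x3 intrinsics, pixels), "position" and "rotation" of the camera in the world; the wrist camera has in their place "mount" (4x4, takes a point from camera to tool coordinates, whose origin is the TCP and whose axes are the flange's). Camera axes: x right, y down, z forward; pixel columns grow to the right and rows downward; lengths in m; the calibration is good to about 2 mm. A picture is of the moment at which its call begins: read the wrist's pose just before it. calibration takes no time and is no camera call.
A pose or a line that the arm cannot do raises bot.IKError and nothing moves.
- bot.close_job(): hands the job in, once; it reports no verdict.
Trained networks look in the newest picture that a camera, given by its name, has taken for a name from the list of things; names that differ only in an ending like _2 or _b are one class to them, and where a whole thing is asked for, a point or a joint stands for the part that bears it (a point fixed in the world has none). Each returns a list of dicts, best first, with "confidence" (0 to 1); they miss things now and then, are a little off and sometimes report something else, mostly with a low value. They report only what shows in the picture. A call takes as long as a camera call. They do not tell look-alikes from the thing itself.
- bot.look_for(camera, query): "xyz" ([x, y, z] in m, in the coordinates of the camera as it stood for that picture, good to about 4 mm: the middle of the surface that is visible of it).
- bot.outline_of(camera, query): "mask" (420x560 bool, what is visible of it).
The state is a dict: "clock": time; "joint_positions": joint angles; "joint_velocities": joint speeds; "joint_torque": joint torques, N m; "eef_pos": TCP position; "orientation": TCP orientation; "contact_force": force on the tool from outside, world axes, zero at the start; "torque": the same for the moment, N m; "gripper_width": finger opening in m.
Only numpy, scipy, OpenCV 4.12 (cv2) and the standard library are available. Lean on these libraries where they do the work, as an engineer would, in place of code of your own. Each camera call takes 0.05 s, during which the arm holds its last target.

### The job

Lay out the packing kit in the grey tray: put the big roll of parcel tape, the box knife and the spare-blade case (it lies in one pocket of the white pocket tray) each inside its own outline drawn on the white cards, lying flat with the same side up as now, and the knife's narrow nose in the narrow end of its outline. Set each one down gently, do not drop it, and leave all the other things where they are.

Things in the scene. Friction and masses are not known exactly. Their poses are not given: they have to be found in the camera images.
- tape_roll: Big roll of brown parcel tape lying flat: ring of 100 mm outer and 76 mm inner diameter (wall 12 mm), 48 mm high, 0.2 kg. Origin: centre of its underside, z up. Its open core leaves room for a finger, so it can be pinched across its wall from above.
- knife: Retractable box knife, lying flat, blade in: 130 mm long. Black handle 22 mm wide and 18 mm high from x = -65 to +35 mm; narrow steel nose 17, then 11 mm wide, from x = +35 to +65 mm. Origin: on its underside at half length; x points to the nose, z up (grey thumb slide on top). 0.09 kg, balance near the origin.
- knife_nose (a point): Point of the knife's nose, at its underside, 65 mm along x from the knife's origin.
- blade_case: Grey spare-blade case, a flat box 66 mm long (x), 28 mm wide (y), 18 mm high, black slide on top. Origin: centre of its underside, z up. It lies in any one of the three pockets of the pocket tray. 0.06 kg.
- pocket_tray: Fixed white tray, 108 mm (x) by 312 mm (y), 13 mm high, split along y into three equal open pockets about 100 mm square by walls 4 mm thick; pocket floors 4 mm above the table. Origin: centre of its underside.
- kit_tray: Fixed grey tray with a low rim, 166 mm (x) by 352 mm (y), 14 mm high at the rim, walls 5 mm; its floor is 5 mm above the table. Origin: centre of its underside. Three white template cards lie on its floor side by side along y, in any order, each with one black outline.
- roll_card: White template card, fixed in the tray, 152 mm (x) by 111 mm (y), under 1 mm thick (things rest at the height of its origin), with a circle of 107 mm diameter, drawn for the tape roll. Origin: centre of card and circle.
- knife_card: White template card of the same size with the outline of the knife, 143 mm long and 35 mm wide, narrowing to 18 mm at its +x end; a few mm clear of the knife all round. Origin: centre of card and outline; x points to the narrow end.
- drawn_nose (a point): Point where the knife's nose belongs: 65 mm along x from the knife card's origin.
- case_card: White template card of the same size with a rectangle 79 mm (x) by 41 mm (y), drawn for the blade case; either end first. Origin: centre of card and rectangle.
- corner_guard: Bystander: black L-shaped corner guard, 50 by 50 by 18 mm, in another pocket. Leave alone.
- felt_pads: Bystander: round stack of grey felt pads, 40 mm across, 16 mm high, in another pocket. Leave alone.
- small_roll: Bystander: small tape roll, 62 mm across, 24 mm high; not part of the kit. Leave alone.
- tape_measure: Bystander: grey tape measure, 60 by 66 by 34 mm. Leave alone.
- offcut: Bystander: wood offcut, 50 by 90 by 30 mm. Leave alone.
- mug: Bystander: white mug, 80 mm across, 90 mm high, near the left side. Leave alone.
Not all that is in view belongs to the job. What is shaped like the blade_case but green or red is not meant.

How it is judged:
By the outcome, as a careful person would: the job done as asked, in the order asked, and still so for the second after the job is handed in, with the robot touching nothing.
It also fails if it takes over 72 s, if anything falls off the work surface, if the arm or the gripper's body presses on something with over 40 N, if the wrist force passes 120 N, or if a joint passes its speed limit or range.

## Working session

There is one attempt and no reset: what is moved stays moved. The work goes in short steps, each a Python script; the robot and the scene stay as the last script left them, time stands still between calls to the robot, and variables do not carry over. Pictures are saved under pics/ and viewed, and the job is handed in when it is done.

```bash
ls; mkdir -p pics
python3 - <<'E'
from bench import bot
import cv2
for n in ("scene","top","wrist"):
    cv2.imwrite(f"pics/{n}0.png",bot.snapshot(n)[:,:,::-1])
    print(n,{k:v.tolist() if hasattr(v,'tolist') else v for k,v in bot.calibration(n).items()})
s=bot.read_state(); print(s['clock'],s['eef_pos'],s['orientation'])
E
```

```text
pics
scene {'mtx': [[505.1176077865858, 0.0, 282.8463390750471], [0.0, 505.1176077865858, 206.4823806576073], [0.0, 0.0, 1.0]], 'position': [1.1176522547038688, 0.5956929154417021, 1.228501780760615], 'rotation': [-2.528204037006117, -0.012909315530659216, 2.3395940251125644]}
top {'mtx': [[457.0343063233118, 0.0, 283.6030701753536], [0.0, 457.0343063233118, 211.25571456589273], [0.0, 0.0, 1.0]], 'position': [0.3074915167890788, 0.026097722257609056, 1.313850377077305], 'rotation': [-2.968303568278385, 0.007817254992114275, -1.581106141038411]}
wrist {'mtx': [[368.4957070958646, 0.0, 279.83569245956795], [0.0, 368.4957070958646, 208.69661679253863], [0.0, 0.0, 1.0]], 'mount': [[0.00014353883120302196, -0.9686496560542351, -0.24843072117315457, 0.06930323345504305], [0.9999999762285181, 0.0001798144610260613, -0.00012332769430008995, 0.0010956717780442604], [0.0001641327648958681, -0.24843069756527544, 0.9686496588383565, -0.1708090527878472], [0.0, 0.0, 0.0, 1.0]]}
0.15 [ 0.14856812 -0.63232373  0.21382059] [-3.14018329e+00  1.05456531e-04  2.30833517e-01]
```

View pics/top0.png

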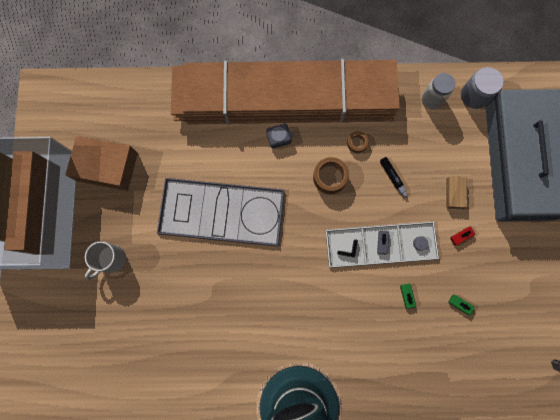

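View pics/scene0.png

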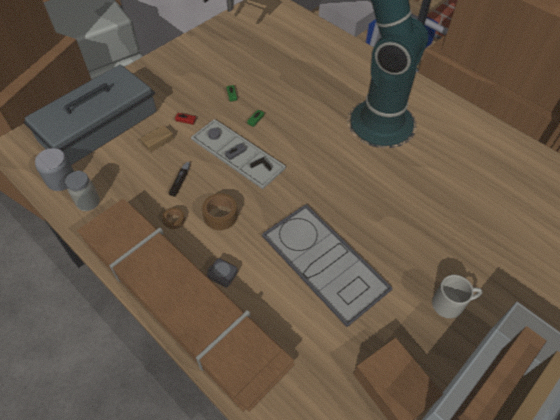

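```bash
cat > h.py <<'E'
from bench import bot
import numpy as np, cv2
from scipy.spatial.transform import Rotation as R
def cam(name,st=None):
    c=bot.calibration(name); K=np.array(c['mtx'])
    if name!='wrist':
        return K,R.from_euler('xyz',c['rotation']).as_matrix(),np.array(c['position'])
    T=np.eye(4);T[:3,:3]=R.from_euler('xyz',st['orientation']).as_matrix();T[:3,3]=st['eef_pos']
    M=T@np.array(c['mount']); return K,M[:3,:3],M[:3,3]
def px2w(C,uv,z):
    K,Rm,p=C; uv=np.atleast_2d(np.array(uv,float))
    d=(np.c_[uv,np.ones(len(uv))]@np.linalg.inv(K).T)@Rm.T
    z=np.broadcast_to(z,(len(uv),))
    return p+d*((z-p[2])/d[:,2])[:,None]
def w2px(C,X):
    K,Rm,p=C; q=(np.atleast_2d(X)-p)@Rm@K.T
    return q[:,:2]/q[:,2:]
def shot(name,fn):
    st=bot.read_state(); im=bot.snapshot(name); cv2.imwrite(f'pics/{fn}.png',im[:,:,::-1]); C=cam(name,st)
    np.savez(f'pics/{fn}.npz',K=C[0],R=C[1],p=C[2],im=im); return im,C
def rect(C,fn,im,x0,x1,y0,y1,z,s):
    """rectified view of plane z; up=+x left=+y, s px per m"""
    W=int((y1-y0)*s);H=int((x1-x0)*s)
    dst=np.float32([[0,0],[W,0],[W,H],[0,H]])
    src=w2px(C,np.array([[x1,y1,z],[x1,y0,z],[x0,y0,z],[x0,y1,z]])).astype(np.float32)
    M=cv2.getPerspectiveTransform(src,dst)
    o=cv2.warpPerspective(im,M,(W,H),flags=cv2.INTER_CUBIC); cv2.imwrite(f'pics/{fn}.png',o[:,:,::-1]); return o
E
python3 - <<'E'
from h import *
bot.snapshot("top")
C=cam('top')
for n in "tape_roll knife blade_case pocket_tray kit_tray roll_card knife_card case_card knife_nose drawn_nose".split():
    for d in bot.look_for("top",n)[:3]:
        x=C[1]@np.array(d['xyz'])+C[2]; print(n,x.round(3),round(d['confidence'],2),w2px(C,x).round())
for n,uv,z in [("roll",(331,175),.048),("knife",(394,178),.018),("nose",(405,197),0.01),("case",(383,242),.02),("circ",(260,216),.005),("drawn",(221,215),.005),("casecard",(183,208),.005)]:
    print(n,px2w(C,uv,z).round(3))
print(bot.read_state()['clock'])
E
```

```text
tape_roll [ 0.636 -0.102  0.048] 0.94 [[331. 174.]]
knife [ 0.631 -0.279  0.019] 0.61 [[391. 177.]]
blade_case [ 0.442 -0.244  0.023] 0.8 [[382. 242.]]
blade_case [ 0.291 -0.31   0.019] 0.66 [[408. 296.]]
blade_case [ 0.459 -0.474  0.016] 0.55 [[462. 236.]]
pocket_tray [ 0.436 -0.24   0.003] 0.67 [[379. 245.]]
pocket_tray [ 0.636 -0.288  0.021] 0.29 [[394. 175.]]
kit_tray [0.546 0.223 0.011] 0.77 [[219. 209.]]
roll_card [0.526 0.103 0.009] 0.74 [[260. 215.]]
knife_card [0.538 0.216 0.009] 0.71 [[221. 211.]]
drawn_nose [0.537 0.217 0.01 ] 0.77 [[220. 212.]]
roll [[ 0.632 -0.102  0.048]]
knife [[ 0.629 -0.288  0.018]]
nose [[ 0.574 -0.319  0.01 ]]
case [[ 0.442 -0.247  0.02 ]]
circ [[0.524 0.103 0.005]]
drawn [[0.528 0.216 0.005]]
casecard [[0.55  0.327 0.005]]
0.7
```

Run:
```python
from h import *
bot.reach([0.58,-0.2,0.30],[np.pi,0,0])
im,C=shot('wrist','w1'); rect(C,'w1r',im,.36,.72,-.40,0,.018,1500)
bot.reach([0.56,0.2,0.30],[np.pi,0,0])
im,C=shot('wrist','w2'); rect(C,'w2r',im,.40,.68,0.02,.42,.006,1500)
s=bot.read_state();print(s['clock'],s['joint_positions'].round(2),s['eef_pos'])
```

```text
4.4917 [-0.01  0.35 -0.5   1.62  0.18  1.22 -2.12] [0.56079306 0.19814461 0.29986657]
```

View pics/w1r.png

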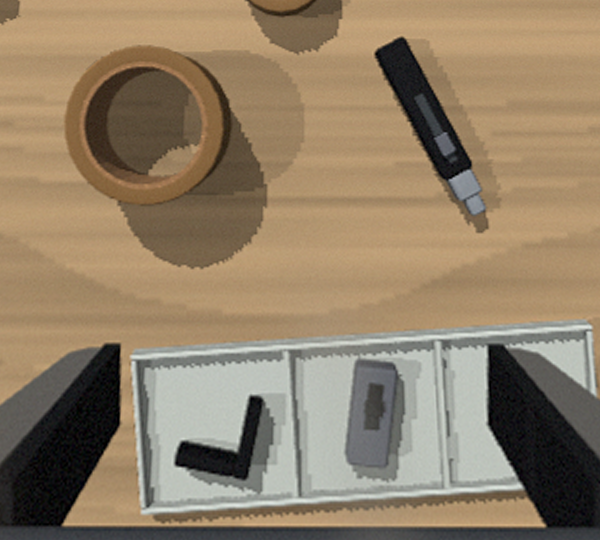

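View pics/w2r.png

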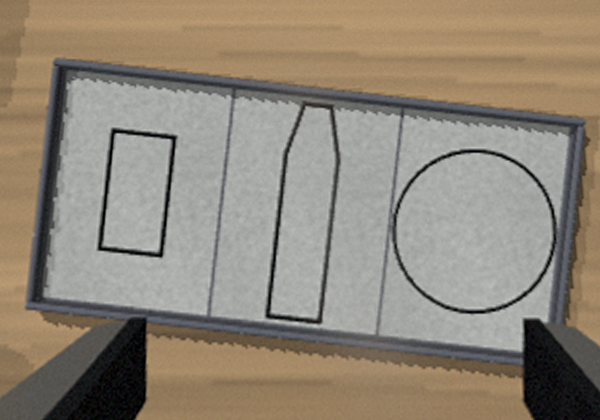

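Run:
```python
from h import *
d=np.load('pics/w1.npz')
C=(d['K'],d['R'],d['p'])
# predicted roll top outline / case / knife overlay on w1r
o=cv2.imread('pics/w1.png')
def poly(P,col): cv2.polylines(o,[np.round(w2px(C,P)*16).astype(int)],True,col,1,cv2.LINE_AA,4)
t=np.linspace(0,2*np.pi,80)
for r in(.05,.038): poly(np.c_[.6375+r*np.cos(t),-.1029+r*np.sin(t),0*t+.048],(0,255,0))
def body(x,y,yaw,pts,z):
    c,s=np.cos(yaw),np.sin(yaw); p=np.array(pts); return np.c_[x+c*p[:,0]-s*p[:,1],y+s*p[:,0]+c*p[:,1],0*p[:,0]+z]
poly(body(.634,-.2905,-2.653,[(-.065,-.011),(.035,-.011),(.035,.011),(-.065,.011)],.018),(0,255,0))
poly(body(.634,-.2905,-2.653,[(.035,-.0085),(.065,-.0055),(.065,.0055),(.035,.0085)],.010),(0,255,255))
q=px2w(C,w2px(C,[[.72-413/1500,-371.5/1500,.018]]),.022)[0];print(q)
poly(body(q[0],q[1],-.13,[(-.033,-.014),(.033,-.014),(.033,.014),(-.033,.014)],.022),(0,255,0))
cv2.imwrite('pics/ov1.png',cv2.resize(o[:300,:],None,fx=1.4,fy=1.4,interpolation=cv2.INTER_CUBIC))
print(bot.read_state()['eef_pos'])
def try_(p,yaw,):
    q=bot.solve_ik(p,[np.pi,0,yaw]); print(p,round(yaw,2),None if q is None else np.round(q,2))
for y in(0,np.pi): try_([.6375,-.059,.01],y);try_([.5257,.1477,.016],y)
for y in(-2.653,.489): try_([.634,-.29,.003],y)
for y in(-.112,3.03): try_([.538,.216,.01],y)
```

```text
[ 0.44647441 -0.24726722  0.022     ]
[0.56079306 0.19814461 0.29986657]
[0.6375, -0.059, 0.01] 0 [ 0.26  0.73 -0.3   1.73  0.31  0.73 -1.77]
[0.5257, 0.1477, 0.016] 0 [-0.04  0.62 -0.37  1.96  0.36  0.63 -2.22]
[0.6375, -0.059, 0.01] 3.14 [ 0.69  1.   -1.    1.7   0.97  1.02  0.91]
[0.5257, 0.1477, 0.016] 3.14 [ 0.43  0.92 -1.06  1.93  1.02  0.96  0.43]
[0.634, -0.29, 0.003] -2.65 [ 1.09  1.32 -1.34  1.53  1.3   1.36  1.68]
[0.634, -0.29, 0.003] 0.49 [ 0.61  0.82 -0.35  1.57  0.35  0.81 -0.96]
[0.538, 0.216, 0.01] -0.11 [-0.16  0.67 -0.36  1.88  0.37  0.66 -2.43]
[0.538, 0.216, 0.01] 3.03 [ 0.21  0.86 -0.89  1.85  0.88  0.88  0.33]
```

View pics/ov1.png

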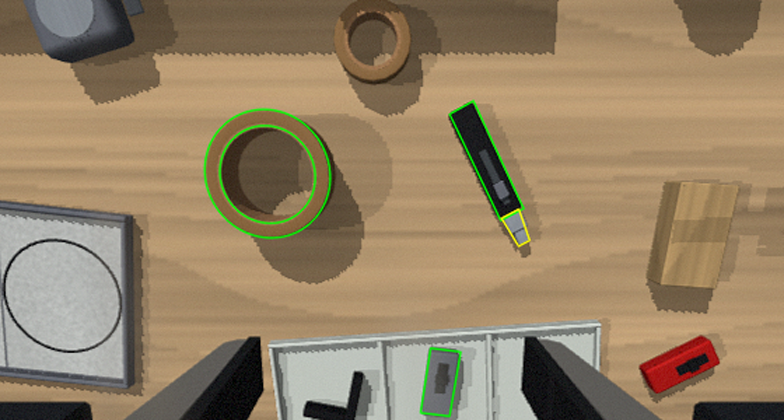

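```bash
cat >> h.py <<'E'
def hover(p,yaw):
    bot.reach(p,[np.pi,0,yaw]); s=bot.read_state(); return s
def fine(p,yaw,speed=.15,fl=None):
    """straight to p, then correct steady-state error"""
    r=bot.move_straight(p,[np.pi,0,yaw],speed,fl)
    return r
def err(p,yaw):
    s=bot.read_state(); e=np.array(s['eef_pos'])-p
    o=R.from_euler('xyz',s['orientation'])*R.from_euler('xyz',[np.pi,0,yaw]).inv()
    return e, o.as_rotvec()
E
python3 - <<'E'
from h import *
bot.move_gripper(.045,25)
p=np.array([.6375,-.059,.12])
bot.reach(p,[np.pi,0,0]); print(err(p,0),bot.read_state()['clock'])
e=err(p,0)[0]; bot.sleep(.2); print(err(p,0)[0])
c=p-err(p,0)[0]
bot.move_straight(c,[np.pi,0,0],.15); print(err(p,0))
s=bot.read_state();print(s['clock'],s['gripper_width'],s['contact_force'])
shot('wrist','w3')
E
```

```text
(array([0.00078151, 0.00226465, 0.00117111]), array([ 0.00115556, -0.00199794,  0.00252764])) 6.5417
[0.00059339 0.00159641 0.00105094]
(array([-0.00063784, -0.00158508, -0.00096583]), array([-1.62755196e-04, -5.95507592e-05,  1.24816266e-04]))
6.9917 0.04521972814944906 [-0.70251679 -0.24650109  0.96418793]
```

View pics/w3.png

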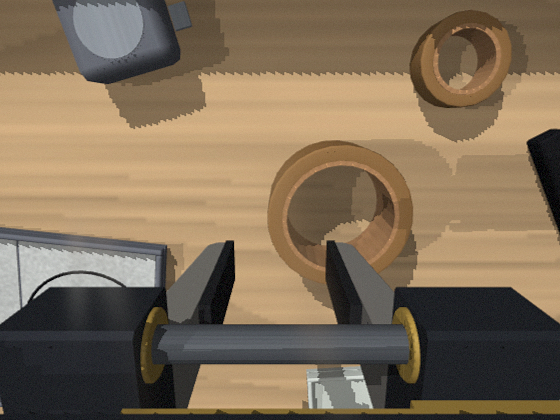

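Run:
```python
from h import *
p=np.array([.6375,-.059,.010])
r=bot.move_straight(p,[np.pi,0,0],.15,8); print(r,err(p,0)[0])
if not r:
    bot.move_gripper(0,25); s=bot.read_state(); print(s['gripper_width'],s['contact_force'],s['clock'])
    bot.move_straight([.6375,-.059,.10],[np.pi,0,0],.15); s=bot.read_state(); print(s['gripper_width'],s['contact_force'],s['clock'])
    shot('wrist','w4'); shot('scene','s4')
```

```text
False [8.32499600e-04 7.57594087e-05 8.37624748e-04]
0.013235134563937326 [-0.6821653   1.21190068  2.86814285] 8.5
0.012766633584861053 [-1.28569603 -0.66521837 -2.71659382] 9.25
```

View pics/w4.png

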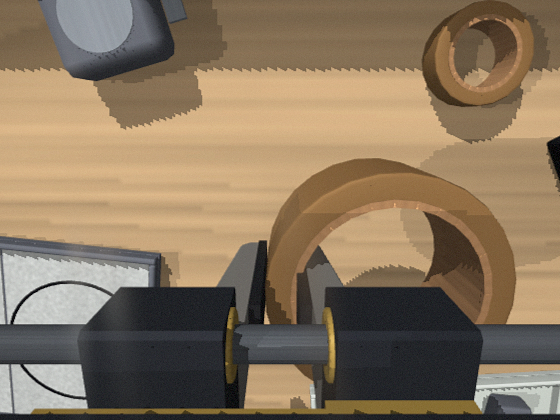

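View pics/s4.png

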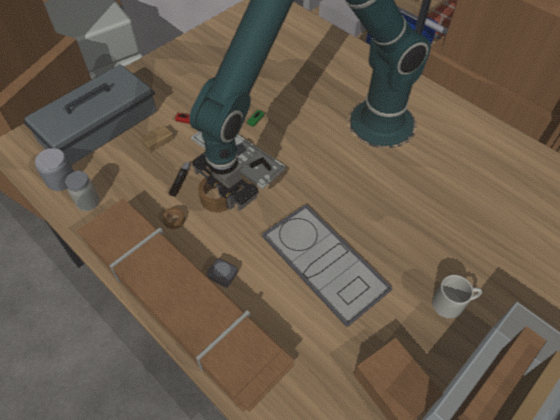

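Run:
```python
import numpy as np,cv2
from h import w2px
d=np.load('pics/w4.npz');C=(d['K'],d['R'],d['p']);o=cv2.imread('pics/w4.png')
t=np.linspace(0,2*np.pi,90)
for r in(.05,.038):
  P=np.c_[.6375+r*np.cos(t),-.059-.044+r*np.sin(t),0*t+.138]
  cv2.polylines(o,[np.round(w2px(C,P)*16).astype(int)],True,(0,255,0),1,cv2.LINE_AA,4)
cv2.imwrite('pics/ov4.png',o[120:,200:])
```

```text
(no output)
```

View pics/ov4.png

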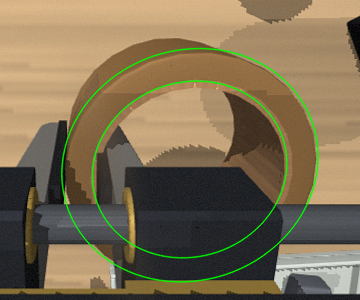

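Run:
```python
from h import *
o=[np.pi,0,0]
bot.move_straight([.5267,.1477,.10],o,.25)
bot.move_straight([.5267,.1477,.026],o,.12)
bot.sleep(.15)
r=bot.move_straight([.5267,.1477,.0135],o,.025,3.5); s=bot.read_state(); print(r,s['eef_pos'],s['contact_force'],s['clock'])
bot.move_gripper(.040); s=bot.read_state(); print(s['eef_pos'],s['contact_force'],s['clock'])
bot.move_straight([.5267,.1477,.12],o,.2)
shot('wrist','w5')
```

```text
True [0.52676562 0.14766934 0.01534042] [-1.10541327 -0.56270867  5.52419716] 11.8083
[0.52595377 0.14739521 0.01468836] [-0.12852926  0.52705869 -0.76998331] 12.375
```

View pics/w5.png

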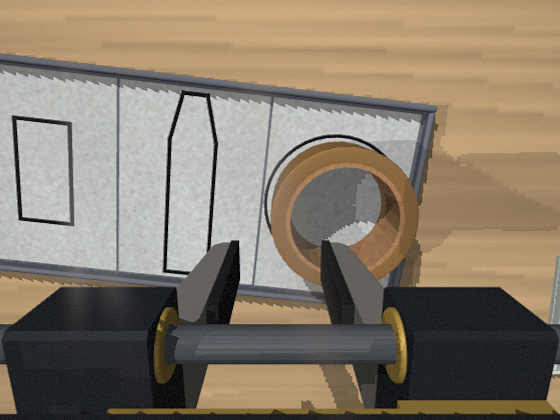

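Run:
```python
from h import *
bot.reach([.6,.05,.30],[np.pi,0,0]); 
im,C=shot('wrist','w6'); o=im[:,:,::-1].copy()
t=np.linspace(0,2*np.pi,90)
for r,z,c in((.05,.054,(0,255,0)),(.05,.006,(0,255,255)),(.0535,.006,(255,0,0))):
  P=np.c_[.5257+r*np.cos(t),.1037+r*np.sin(t),0*t+z]
  cv2.polylines(o,[np.round(w2px(C,P)*16).astype(int)],True,c,1,cv2.LINE_AA,4)
u,v=w2px(C,[[.5257,.1037,.02]])[0].astype(int); print(u,v)
a=np.hstack([x[v-75:v+75,u-75:u+75] for x in(o,im[:,:,::-1])])
cv2.imwrite('pics/ov6.png',cv2.resize(a,None,fx=2.6,fy=2.6,interpolation=cv2.INTER_CUBIC)); print(bot.read_state()['clock'])
```

```text
237 228
14.025
```

View pics/ov6.png

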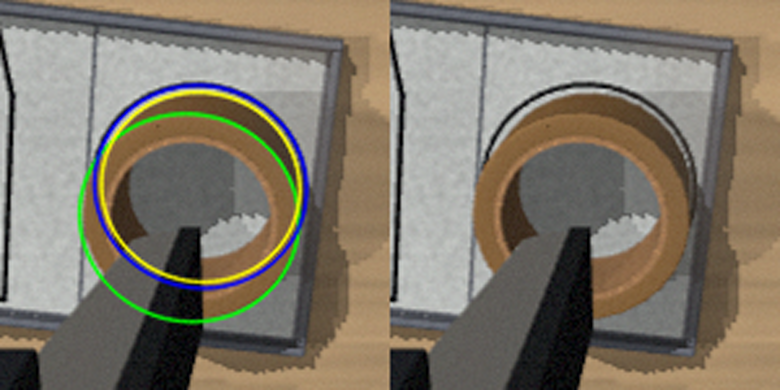

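Run:
```python
from h import *
y=.489; o=[np.pi,0,y]
bot.move_gripper(.045,20)
bot.reach([.634,-.2905,.09],o)
r=bot.move_straight([.634,-.2905,.003],o,.12,8); s=bot.read_state(); print(r,s['eef_pos'],s['contact_force'],s['joint_positions'].round(2))
if not r:
    bot.move_gripper(0,20); s=bot.read_state(); print(s['gripper_width'],s['eef_pos'],s['clock'])
    bot.move_straight([.634,-.2905,.09],o,.15); s=bot.read_state(); print(s['gripper_width'],s['contact_force'],s['clock'])
    shot('wrist','w7')
```

```text
True [ 6.32389239e-01 -2.89599692e-01  6.28644129e-04] [-0.26889999 -0.23221419  5.30906126] [ 0.6   0.82 -0.32  1.57  0.33  0.81 -0.94]
```

Run:
```python
from h import *
y=.489; o=[np.pi,0,y]
bot.move_straight([.634,-.2905,.004],o,.03); bot.sleep(.1)
s=bot.read_state(); print(s['eef_pos'],s['contact_force'],s['orientation'])
bot.move_gripper(0,20); s=bot.read_state(); print(s['gripper_width'],s['eef_pos'],s['clock'])
bot.move_straight([.634,-.2905,.09],o,.15); s=bot.read_state(); print(s['gripper_width'],s['contact_force'],s['clock'])
shot('wrist','w7')
```

```text
[ 0.63383625 -0.2904612   0.0037708 ] [ 0.058742   -0.49949989  0.19214   ] [-3.14132894e+00  2.32083197e-04  4.89017963e-01]
0.022088150083715362 [ 0.63392853 -0.2904147   0.00384965] 17.4667
0.021660565925171703 [ 0.12819312  0.49789202 -0.77074945] 18.1917
```

View pics/w7.png

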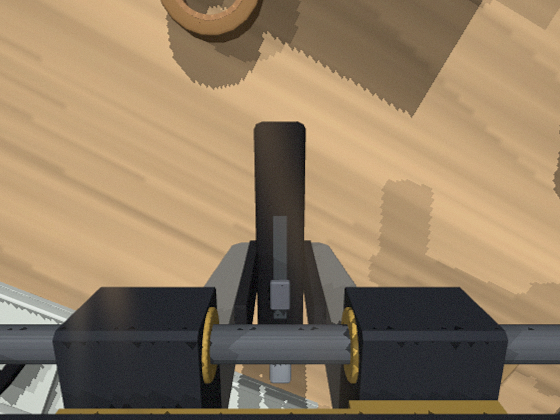

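```bash
python3 - <<'E'
import numpy as np
from h import px2w
d=np.load('pics/w7.npz');C=(d['K'],d['R'],d['p'])
for z in(.104,.095):
  q=px2w(C,[[280,122],[280,382]],z)-[.634,-.2905,0]; a=.489
  print(q@[np.cos(a),np.sin(a),0],q@[-np.sin(a),np.cos(a),0])
E
python3 - <<'E'
from h import *
y=3.0296; o=[np.pi,0,y]
t=[.5383,.216]
bot.reach([*t,.10],o); s=bot.read_state(); print(s['eef_pos'],s['orientation'],s['gripper_width'],s['joint_positions'].round(2),s['clock'])
bot.move_straight([*t,.06],o,.15)
shot('wrist','w8')
E
```

```text
[ 0.06530061 -0.06062259] [-0.00067109 -0.0006892 ]
[ 0.06511189 -0.06807548] [-0.00066389 -0.00068304]
[0.53894471 0.21488921 0.0997135 ] [-3.14090225e+00  2.64167647e-05  3.02721345e+00] 0.021627271890868154 [ 0.26  0.73 -0.97  1.82  0.72  0.99  0.44] 20.1083
```

View pics/w8.png

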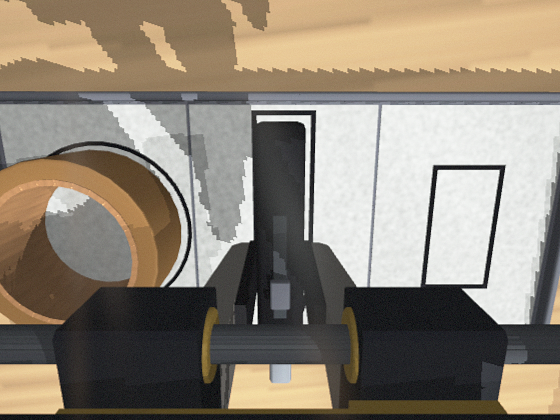

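Run:
```python
from h import *
d=np.load('pics/w8.npz');C=(d['K'],d['R'],d['p'])
print(C[2], bot.read_state()['eef_pos'],bot.read_state()['orientation'])
print('tail outline corners',px2w(C,[[253,112],[316,112],[313,240]],.006).round(4))
print('case rect',px2w(C,[[434,167],[504,167],[486,287],[424,286]],.006).round(4),px2w(C,[[434,167],[504,167],[486,287],[424,286]],.006).mean(0))
d=np.load('pics/w2.npz');C=(d['K'],d['R'],d['p']); print(C[2])
for n in('w6',):
  d=np.load(f'pics/{n}.npz');C=(d['K'],d['R'],d['p']);o=d['im'][:,:,::-1].copy();rect(C,n+'r',d['im'],.40,.68,0.02,.42,.006,1500)
bot.sleep(.1)
im,C=shot('wrist','w9'); rect(C,'w9r',im,.40,.62,0.1,.42,.006,1800)
```

```text
[0.46958473 0.22247149 0.23048743] [0.53856471 0.2161785  0.06033783] [3.14111745e+00 8.54657155e-05 3.02931802e+00]
tail outline corners [[0.4659 0.2069 0.006 ]
 [0.4701 0.2438 0.006 ]
 [0.5491 0.2348 0.006 ]]
case rect [[0.5106 0.3125 0.006 ]
 [0.5153 0.355  0.006 ]
 [0.5948 0.346  0.006 ]
 [0.5894 0.3051 0.006 ]] [0.55251795 0.32966899 0.006     ]
[0.63028591 0.19707139 0.47065512]
```

View pics/w6r.png

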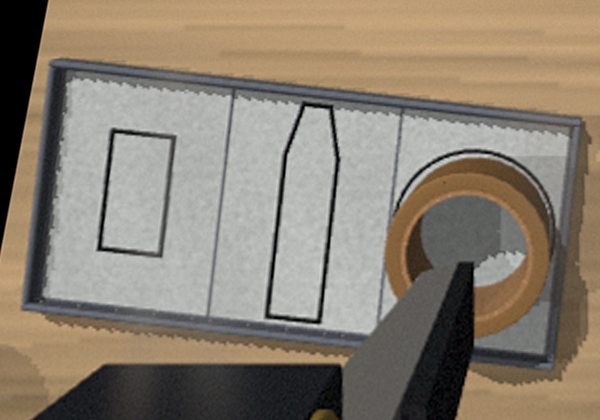

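View pics/w9r.png

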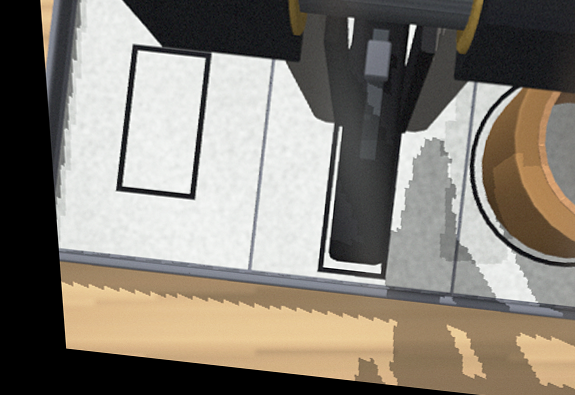

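Run:
```python
import cv2
o=cv2.imread('pics/w9.png'); cv2.imwrite('pics/w9c.png',cv2.resize(o[80:270,180:400],None,fx=3,fy=3,interpolation=cv2.INTER_CUBIC))
```

```text
(no output)
```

View pics/w9c.png

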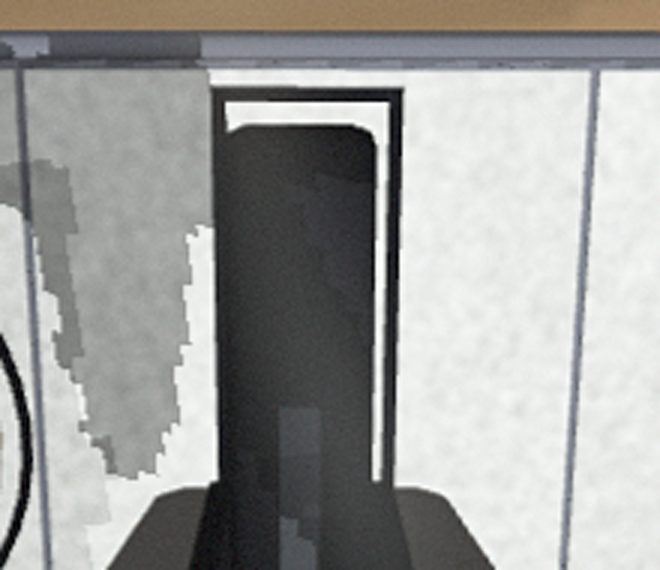

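Run:
```python
from h import *
y=3.0296; o=[np.pi,0,y]
t=[.5385,.2169]
bot.move_straight([*t,.02],o,.10); bot.sleep(.2)
print(err([*t,.02],y))
r=bot.move_straight([*t,.0075],o,.02,3); s=bot.read_state(); print(r,s['eef_pos'],s['contact_force'],s['clock'])
bot.move_gripper(.045); s=bot.read_state(); print(s['eef_pos'],s['contact_force'],s['gripper_width'],s['clock'])
bot.move_straight([*t,.10],o,.2)
shot('wrist','w10'); print(bot.read_state()['clock'])
```

```text
(array([0.00028803, 0.00025419, 0.00045877]), array([ 3.74323212e-04, -7.47943041e-04,  8.08552351e-05]))
True [0.53840775 0.21673115 0.00878846] [-0.27327463 -1.13823215  4.41394299] 22.025
[0.53784388 0.21630078 0.00813629] [-1.05926171 -0.32898769  0.85965212] 0.04507402938377127 22.5417
23.2
```

View pics/w10.png

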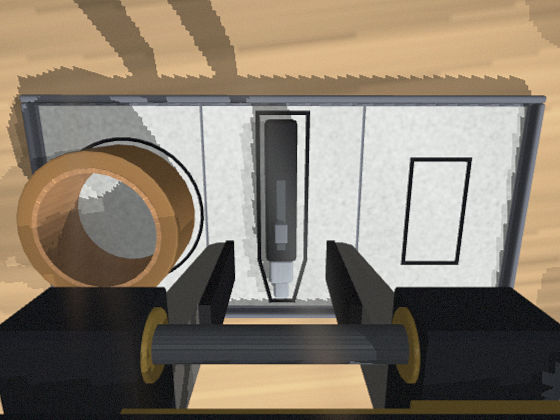

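Run:
```python
from h import *
y=-.131+np.pi; o=[np.pi,0,y]
bot.move_gripper(.042,20)
bot.reach([.4465,-.2473,.14],o); bot.sleep(.25); s=bot.read_state(); print(s['eef_pos'],s['joint_positions'].round(2),s['clock'])
im,C=shot('wrist','w11')
a=im[:,:,::-1].copy()
c,sn=np.cos(-.131),np.sin(-.131); p=np.array([(-.033,-.014),(.033,-.014),(.033,.014),(-.033,.014)])
P=np.c_[.4465+c*p[:,0]-sn*p[:,1],-.2473+sn*p[:,0]+c*p[:,1],0*p[:,0]+.022]
cv2.polylines(a,[np.round(w2px(C,P)*16).astype(int)],True,(0,255,0),1,cv2.LINE_AA,4)
cv2.imwrite('pics/ov11.png',a)
```

```text
[ 0.44688978 -0.24657006  0.1399967 ] [ 1.28  0.61 -1.09  1.96  0.65  0.98  1.31] 25.4417
```

View pics/ov11.png

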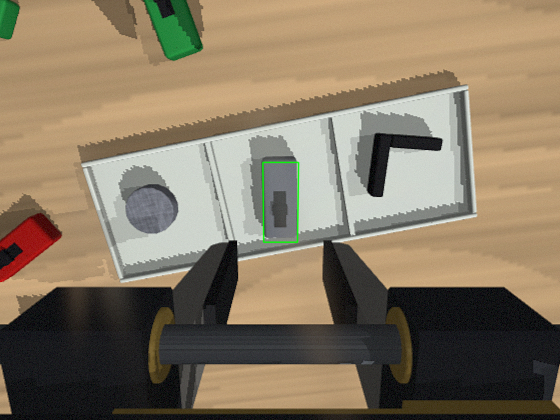

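Run:
```python
from h import *
y=-.131+np.pi; o=[np.pi,0,y]
bot.move_gripper(.037,20)
bot.move_straight([.4463,-.2473,.03],o,.15); bot.sleep(.15)
r=bot.move_straight([.4463,-.2473,.008],o,.06,6); s=bot.read_state(); print(r,s['eef_pos'],s['contact_force'])
if not r:
    bot.sleep(.1);bot.move_gripper(0,20); s=bot.read_state(); print(s['gripper_width'],s['eef_pos'],s['clock'])
    bot.move_straight([.4463,-.2473,.09],o,.15); s=bot.read_state(); print(s['gripper_width'],s['contact_force'],s['clock'])
    shot('wrist','w12')
```

```text
False [ 0.44616744 -0.24696802  0.00761822] [-0.83971643 -0.40850576  0.59709928]
0.028077696869816562 [ 0.44648696 -0.24731971  0.00821274] 27.725
0.02764667217617904 [-0.34696661  0.41482058 -0.92671771] 28.425
```

View pics/w12.png

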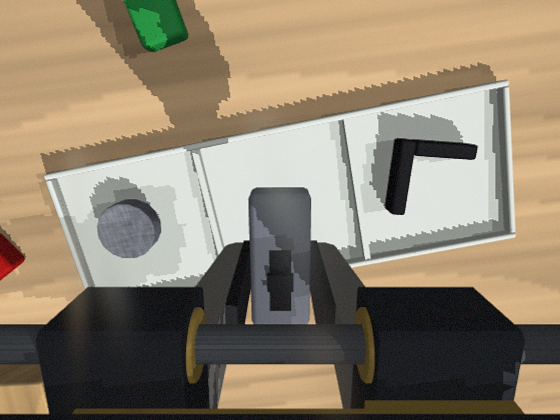

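Run:
```python
from h import *
d=np.load('pics/w12.npz');C=(d['K'],d['R'],d['p'])
q=px2w(C,[[250,195],[310,195],[280,187]],.104)-[.4463,-.2473,0]; a=-.131+np.pi
print(q@[np.cos(a),np.sin(a),0],q@[-np.sin(a),np.cos(a),0])
y=-.114+np.pi; o=[np.pi,0,y]; t=[.552,.3287]
bot.move_straight([.4463,-.2473,.14],[np.pi,0,a],.2)
bot.reach([*t,.14],o); bot.move_straight([*t,.06],o,.15); bot.sleep(.3)
s=bot.read_state(); print(s['eef_pos'],s['gripper_width'],s['clock'])
shot('wrist','w13')
```

```text
[0.03596581 0.03596073 0.03948921] [ 0.01425107 -0.0117642   0.00124258]
[0.55240453 0.32887827 0.060796  ] 0.0279484311667421 31.9583
```

View pics/w13.png

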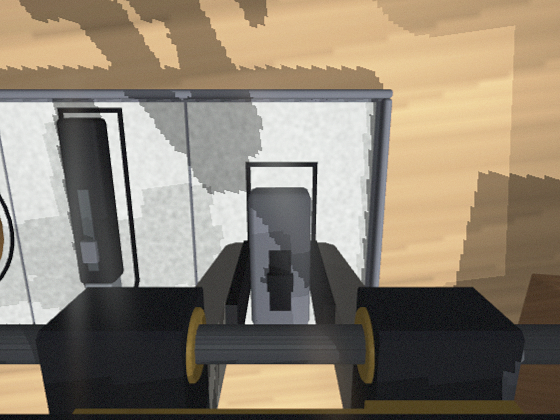

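Run:
```python
from h import *
d=np.load('pics/w13.npz');C=(d['K'],d['R'],d['p'])
s=bot.read_state(); a=s['orientation'][2]
def L(uv,z):
    q=px2w(C,uv,z)-s['eef_pos']; return np.c_[q@[np.cos(a),np.sin(a),0],q@[-np.sin(a),np.cos(a),0]].round(4)
print('outline end',L([[249,164],[315,164]],.006))
print('case end bottom',L([[280,187]],.0568),'top chamfer',L([[280,197]],.0745))
o=cv2.imread('pics/w13.png'); cv2.imwrite('pics/w13c.png',cv2.resize(o[150:290,220:345],None,fx=4,fy=4,interpolation=cv2.INTER_CUBIC))
```

```text
outline end [[ 0.0397  0.0199]
 [ 0.0397 -0.0205]]
case end bottom [[0.0352 0.0009]] top chamfer [[0.0342 0.001 ]]
```

View pics/w13c.png

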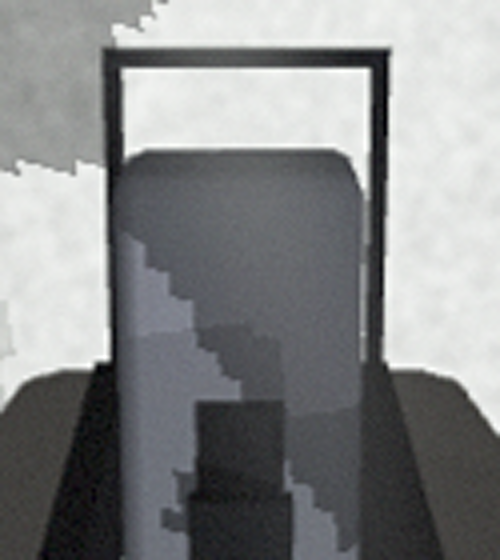

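Run:
```python
from h import *
y=-.114+np.pi; o=[np.pi,0,y]; t=[.5532,.3294]
bot.move_straight([*t,.02],o,.10); bot.sleep(.2)
r=bot.move_straight([*t,.0075],o,.02,3); s=bot.read_state(); print(r,s['eef_pos'],s['contact_force'],s['clock'])
bot.move_gripper(.045); s=bot.read_state(); print(s['eef_pos'],s['contact_force'],s['gripper_width'],s['clock'])
bot.move_straight([*t,.15],o,.2)
shot('wrist','w14'); 
bot.reach([.50,-.1,.30],[np.pi,0,np.pi]); bot.sleep(.2)
im,C=shot('top','t14'); rect(C,'t14r',im,.42,.66,.03,.41,.006,2000)
shot('scene','s14'); print(bot.read_state()['clock'])
cv2.imwrite('pics/s14c.png',cv2.resize(cv2.imread('pics/s14.png')[190:330,250:400],None,fx=4,fy=4,interpolation=cv2.INTER_CUBIC))
```

```text
True [0.55316343 0.32920373 0.00917671] [-0.06765072  0.36472752  4.3461807 ] 33.2917
[0.55255287 0.3286209  0.00833309] [ 1.10332317 -0.07977935 -0.50178871] 0.0449270745385504 33.7333
36.6167
```

View pics/w14.png

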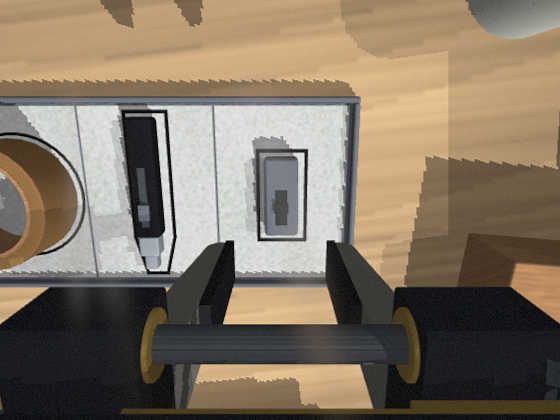

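View pics/t14r.png

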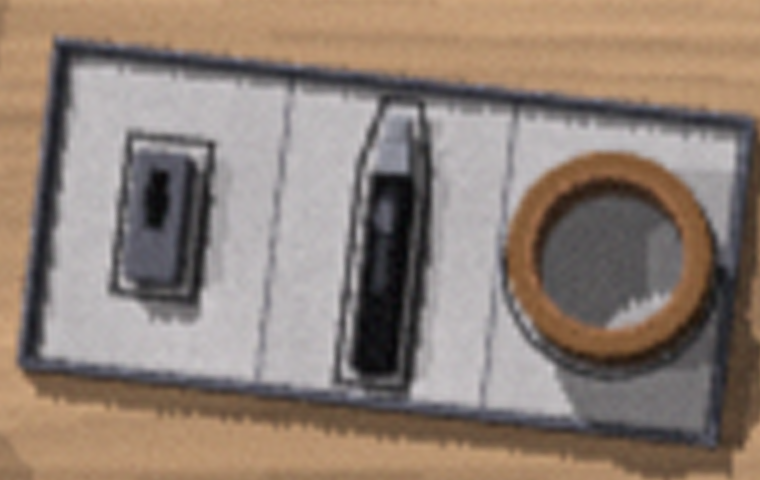

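View pics/s14c.png

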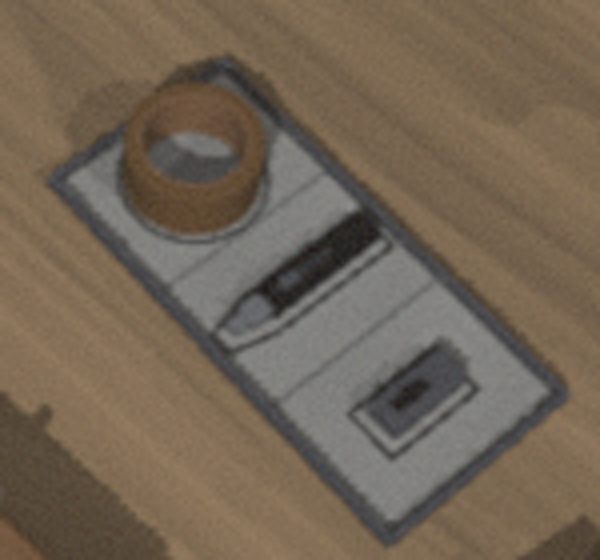

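View pics/t14.png

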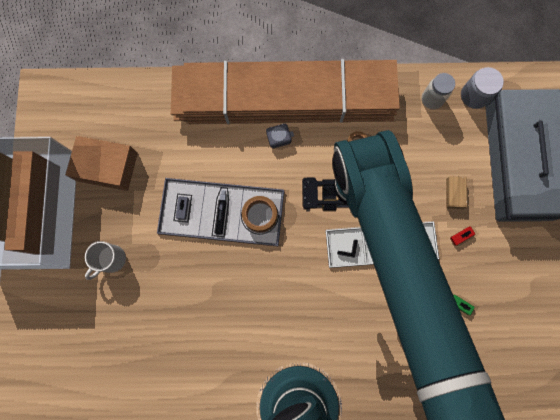

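Run:
```python
from h import *
bot.reach([.50,.0,.30],[np.pi,0,np.pi]); bot.sleep(.4)
im,C=shot('wrist','w15'); a=rect(C,'w15r',im,.45,.61,.02,.36,.006,2300); print(bot.read_state()['clock'])
```

```text
37.55
```

View pics/w15r.png

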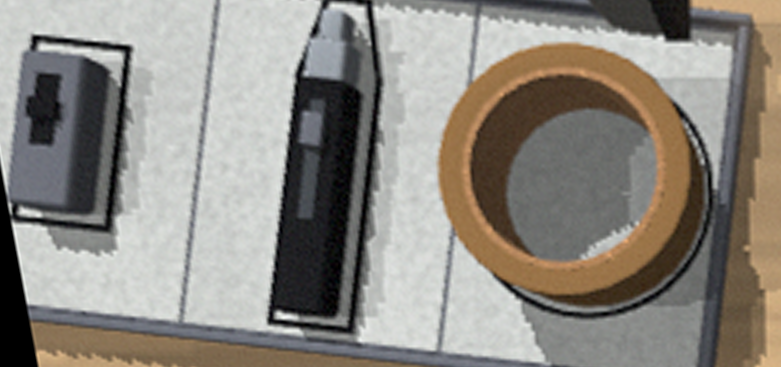

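Run:
```python
from h import *
bot.close_job(); print(bot.read_state()['clock'])
```

```text
the job is handed in; nothing more can be done
the job is handed in; nothing more can be done
```

The tape roll, then the knife, then the blade case are each inside their own outline, flat and same side up. The knife's nose is in the narrow end. I set each one down gently, stopping when the wrist felt contact at about 4–6 N. I handed in at about 38 s of the 72 s.

- **Final pictures:** In the last wrist and top views, all three are clear of their outlines. The roll has the least room: it sits about 1 mm off centre towards the side away from the knife, leaving roughly 2 mm there.
- **Small disagreement:** Some wrist pictures were taken while the arm was still settling, and their positions differed by 1–2 mm. I corrected for this before setting down the knife and the case.
- **Table contact:** On the way down to the knife, the fingers lightly touched the table (about 5 N). I backed off before gripping.
- **Other things:** The bystander objects I could see looked unmoved. In the last top view the arm covered some of them, including the small roll, the felt pads and one green case.

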